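Set out the key drop for the night collection

TASK

Stack the two grey key cases on the sloped wooden rest, larger below, smaller on top, each square, centred on the rest's width and leaning back against the backstop. On the cork board lay the white key tag lengthways on the middle of the paper slip, stand the granite weight on the middle of the tag, and lay the barrel key behind the tag, parallel to it and level with its middle, midway between it and the dark rear rib. Leave the spring clamp with the orange fob where it is.

Things in the scene. Friction and masses are not known exactly. Their poses are not given: they have to be found in the camera images.
- big_case_center (a point): The larger grey metal key case, a closed loose box 84 (its x) x 64 (its y) x 34 mm high, about 0.25 kg, with a steel strip on its top along x. The point is its centre, 17 mm above its underside; z is up, its front latch is at -x. Either way round is fine on the rest, with its x axis (84 mm) running towards the backstop.
- small_case_center (a point): The smaller grey metal key case, a closed loose box 56 (x) x 46 (y) x 24 mm high, about 0.12 kg, otherwise like the larger. The point is its centre, 12 mm above its underside. Either way round is fine, with its x axis (56 mm) running towards the backstop.
- tag_center (a point): The white nylon key tag, a loose flat slab 80 (x) x 38 (y) x 12 mm thick with a dark eyelet near its +x end, about 0.04 kg. The point is its centre, 6 mm above its underside; z is up. Either way round is fine.
- key_center (a point): Nickel barrel key lying flat, 96 mm long, 10 mm thick, 0.05 kg: round shaft of 10 mm diameter along its x (-26 to +44 mm of this point), ring bow 32 mm across at the -x end (x -52 to -20), bit on the +y side (x 31 to 41, y to 20). The point is the key's middle, on the shaft axis near the centre of mass, 5 mm above the surface: grip here, across y. Either way round is fine.
- weight_center (a point): The small granite weight, an upright loose grey stone cylinder 36 mm in diameter and 45 mm high with a tapered top (straight sides up to 38 mm), about 0.13 kg. The point is on its axis at half its height, 22.5 mm above its underside.
- deck: Deck of the fixed sloped wooden rest, with backstop. Origin: on the upper surface at the foot of the backstop's front face, mid-width. x points down the slope to the backstop, away from the robot; y level along the backstop; z normal to the surface, 0.26 rad from vertical. Surface x -125 to 0, y -65 to 65 mm, no side walls; backstop x 0 to 8, 52 mm high. Origin about 21 mm above the shelf.
- board: Fixed flat cork handover board, 160 (x) x 180 (y) x 6 mm thick. Origin: middle of its underside; x points to the rear rib, z up. The paper slip (64 x 120 mm, long along y) is centred at x = -45 mm, y = 0. The dark rear rib runs along y at x = 68 to 80 mm, 8 mm above the cork. With the tag in the slip's middle, midway between tag and rib is x = 22 mm.
- clamp: A bystander: steel spring clamp gripping an orange fob, lying loose, about 80 x 28 mm and 25 mm high. Origin: middle of its underside. To be left alone.
Mind the look-alikes: they are no part of the job. Leave any red look-alike of the part that bears tag_center alone. Leave any pink look-alike of the part that bears weight_center alone.

How it is judged:
At the end, for the whole second after the job is handed in: Cases stacked flat on the deck, larger below, gap to backstop under 8 mm, 13 mm of centred, 0.2 rad of square; tag flat within 13 mm of slip centre, 0.3 rad; weight upright within 12 mm of tag centre; key flat within 15 mm of midway between tag and rib, 0.3 rad; all released, at rest (x of big_case_center in the frame of deck above -0.05 m and y of big_case_center in the frame of deck between -0.013 and 0.013 m and z of big_case_center in the frame of deck between 0.012 and 0.022 m and angle between the z axis of each of big_case_center, small_case_center and the z axis of deck, either way round below 0.1 rad and angle between the x axis of each of big_case_center, small_case_center and the x axis of deck, either way round below 0.2 rad and x of small_case_center in the frame of deck above -0.036 m and y of small_case_center in the frame of deck between -0.013 and 0.013 m and z of small_case_center in the frame of deck between 0.041 and 0.051 m and x of tag_center in the frame of board between -0.058 and -0.032 m and y of tag_center in the frame of board between -0.013 and 0.013 m and z of tag_center in the frame of board between 0.008 and 0.016 m and angle between the y axis of tag_center and the x axis of board, either way round below 0.3 rad and angle between the z axis of tag_center and the z axis of board, either way round below 0.12 rad and z of weight_center in the frame of tag_center between 0.0235 and 0.0335 m and horizontal distance between weight_center and tag_center below 0.012 m and angle between weight_center's own z axis and vertical below 0.12 rad and x of key_center in the frame of board between 0.0075 and 0.0375 m and y of key_center in the frame of board between -0.015 and 0.015 m and z of key_center in the frame of board between 0.006 and 0.016 m and angle between the x axis of key_center and the y axis of board, either way round below 0.3 rad and linear speed of each of big_case, small_case, tag, key, weight below 0.02 m/s); the robot touches nothing.
It fails at once if the spring clamp with the fob is shoved more than 30 mm (distance of clamp from where it was at the start of the episode above 0.03 m).
It also fails if it takes over 118 s, if anything falls off the work surface, if the arm or the gripper's body presses on something with over 40 N, if the wrist force passes 120 N, or if a joint passes its speed limit or range.

ROBOT

A 6-joint arm with a two-finger parallel gripper is mounted at the origin on the work surface. World frame = base frame: x ahead of the robot, y to its left, z up, the work surface at z = 0. Lengths are in m, angles in rad, forces in N, time in s.
With the tool pointing down it reaches from about 0.35 to 0.8 m from the base axis. Payload 7.3 kg.
Tool frame: the origin (TCP) lies at the very end of the fingers, on their centre line; the grasp point (between the pads) lies 19 mm behind it; z points along the fingers, y is the line along which they close (so a half turn about z gives the same grasp; the last joint's range is limited). The gripper opens to 85 mm and grips with 20 to 120 N. Pads are 22 mm wide; open, the fingers measure 114 mm over their backs; the gripper's body (76 mm by 85 mm) begins 54 mm behind the grasp point. The pads swing forward as they close: fully open they stand 13 mm farther back than shut.
Start: joints at [1.128, 0.342, 1.524, -0, 1.275, -0.146], TCP at [0.154, 0.502, 0.231] pointing down, gripper open.
Joint ranges: [-2.53, 2.53], [-0.77, 2.02], [0.04, 2.7], [-1, 4.14], [0.28, 2.66], [-3.11, 3.11]. Speed limits (rad/s): [2.57, 2.57, 3.14, 3.14, 3.14, 3.14].

INTERFACE

Orientations are given as [roll, pitch, yaw] about the fixed x, y, z axes, in that order (R = Rz(yaw) Ry(pitch) Rx(roll)).
In Python, from cell import sensors, cams, arm gives the robot as it stands.
- The arm moves only by the shell command python3 -m handwheel 'ROWS' [FORCE]. ROWS is JSON, a list that holds one entry, the list of rows, each a list of 7 numbers: the turn, a rotation vector about the world's x, y, z in units of 10 degrees (1.0 is 10 degrees), then the shift along the world's x, y, z in units of 25 mm (1.0 is 25 mm), then the gripper command: -1 is fully open, 1 is shut, values between are in proportion. A call has 1 to 12 rows; each row is the pose to reach, as a shift and turn from the pose commanded when the call began; what a row does not reach only later rows make up. A row lasts 1/8 s, in which the tool goes at most 62.5 mm and 10.7 degrees, less where a joint would pass 70% of its speed; a pose out of reach is approached as far as the arm can. A call with a gripper value outside its range is refused whole. The fingers move at their own pace and stop on an object; FORCE is the grip in N (left out, the last holds). Time passes only in rows, so rows that repeat a pose let the fingers close. It gives the time, the measured TCP pose, the force, the opening and the grip force at its end, in the units of the state.
- sensors.get_state(): the state, without advancing time (a new reading comes with each control period).
- cams.get_image(name): name is "scene" or "top"; returns (picture, depth): 384x512x3 uint8, red, green, blue; 384x512 float32, m along the optical axis (not along the pixel's ray), 0 where there is no reading.
- cams.camera_info(name): a dict with "fx", "fy", "cx", "cy" (pixels), "pose" (4x4, takes a point from camera to world coordinates). Camera axes: x right, y down, z forward; pixel columns grow to the right and rows downward; lengths in m; the calibration is good to about 2 mm. A picture is of the moment at which its call begins. camera_info takes no time and is no camera call.
- arm.close_job(): hands the job in; it is judged then, once.
Trained networks look in the newest picture that a camera, given by its name, has taken for a name from the list of things; names that differ only in an ending like _2 or _b are one class to them, and where a whole thing is asked for, a point or a joint stands for the part that bears it (a point fixed in the world has none). Each returns a list of dicts, best first, with "score" (0 to 1); they miss things now and then, are a little off and sometimes report something else, mostly with a low value. They report only what shows in the picture. A call takes as long as a camera call. They do not tell look-alikes from the thing itself.
- cams.search_frame(camera, thing): "point" ([column, row] in pixels, amid what is visible of it).
- cams.cut_out(camera, thing): "mask" (384x512 bool, what is visible of it) and "point" ([column, row] in pixels, amid what is visible of it).
- cams.pinpoint(camera, thing): "point" ([column, row] in pixels: a listed point, or the origin of a listed thing).
The state is a dict: "clock": time; "joints": joint angles; "qd": joint speeds; "joint_efforts": joint torques, N m; "tcp_pos": TCP position; "tcp_rot": TCP orientation; "wrist_force": force on the tool from outside, world axes, zero at the start; "wrist_torque": the same for the moment, N m; "finger_gap": opening from 0.0 (shut) to 1.0 (fully open); "finger_force": force on a finger pad.
Only numpy, scipy, OpenCV 4.12 (cv2) and the standard library are available. Lean on these libraries where they do the work, as an engineer would, in place of code of your own. Each camera call takes 0.05 s, during which the arm holds its last target. There are 200 camera calls.

## Working session

There is one attempt and no reset: what is moved stays moved. The work goes in short steps, Python scripts to look and compute and a shell command to move; the robot and the scene stay as the last step left them, time stands still between calls to the robot, and variables do not carry over. Pictures are saved under pics/ and viewed, at most 14 in all, crops included, and the job is handed in when it is done.

```bash
mkdir -p pics; ls; cat > h.py <<'E'
import numpy as np, cv2
from cell import sensors, cams, arm
def save(n,f):
    p,d=cams.get_image(n); cv2.imwrite(f,p[:,:,::-1]); return p,d
def w(n,uv,z):
    "pixels (N,2) and depth (N) to world"
    i=cams.camera_info(n); uv=np.atleast_2d(uv); z=np.atleast_1d(z)
    P=np.c_[(uv[:,0]-i['cx'])/i['fx']*z,(uv[:,1]-i['cy'])/i['fy']*z,z]
    T=np.array(i['pose']); return P@T[:3,:3].T+T[:3,3]
def plane(n,uv,h):
    "pixel ray at world height h"
    T=np.array(cams.camera_info(n)['pose']);c=T[:3,3]; d=w(n,uv,1.)[0]-c
    return c+d*(h-c[2])/d[2]
E
python3 - <<'E'
from h import *
np.set_printoptions(precision=3,suppress=True)
for n in('top','scene'):
    p,d=save(n,f'pics/{n}0.png')
    i=cams.camera_info(n);print(n,i['fx'],np.array(i['pose']))
    if n=='top':np.save('d0.npy',d);np.save('p0.npy',p)
    for t in['big_case_center','small_case_center','tag_center','key_center','weight_center','deck','board','clamp']:
        for r in cams.pinpoint(n,t):
            u,v=np.round(r['point']).astype(int); 
            print(n,t,round(r['score'],2),(u,v),w(n,r['point'],d[min(v,383),min(u,511)])[0])
E
```

```text
pics
top 381.10543530750965 [[-0.01  -0.995  0.102  0.395]
 [-1.     0.01   0.004 -0.034]
 [-0.005 -0.102 -0.995  1.128]
 [ 0.     0.     0.     1.   ]]
top big_case_center 0.91 (np.int64(193), np.int64(217)) [0.43  0.152 0.037]
top small_case_center 0.9 (np.int64(293), np.int64(220)) [ 0.419 -0.133  0.028]
top tag_center 0.85 (np.int64(352), np.int64(232)) [ 0.384 -0.305  0.01 ]
top tag_center 0.71 (np.int64(390), np.int64(247)) [ 0.338 -0.412  0.015]
top key_center 0.52 (np.int64(247), np.int64(162)) [ 0.594 -0.001  0.009]
top key_center 0.17 (np.int64(328), np.int64(136)) [ 0.663 -0.242  0.033]
top weight_center 0.5 (np.int64(147), np.int64(264)) [0.301 0.278 0.046]
top deck 0.79 (np.int64(324), np.int64(137)) [ 0.661 -0.23   0.03 ]
top board 0.96 (np.int64(163), np.int64(157)) [0.609 0.247 0.011]
top board 0.56 (np.int64(324), np.int64(138)) [ 0.66  -0.232  0.02 ]
top clamp 0.69 (np.int64(247), np.int64(218)) [ 0.425 -0.002  0.026]
scene 379.9386043640615 [[-0.61   0.608 -0.509  0.952]
 [ 0.793  0.459 -0.401  0.297]
 [-0.01  -0.648 -0.762  0.718]
 [ 0.     0.     0.     1.   ]]
s
[... 335 characters left out ...]
.69 (np.int64(195), np.int64(122)) [ 0.345 -0.42   0.01 ]
scene key_center 0.72 (np.int64(252), np.int64(247)) [ 0.591 -0.009  0.005]
scene weight_center 0.87 (np.int64(426), np.int64(247)) [0.387 0.3   0.042]
scene weight_center 0.54 (np.int64(430), np.int64(218)) [0.309 0.276 0.043]
scene deck 0.66 (np.int64(160), np.int64(215)) [ 0.678 -0.194  0.069]
scene deck 0.53 (np.int64(427), np.int64(247)) [0.389 0.301 0.044]
scene board 0.66 (np.int64(348), np.int64(323)) [0.616 0.246 0.004]
scene board 0.23 (np.int64(256), np.int64(179)) [ 0.432 -0.121  0.023]
scene clamp 0.75 (np.int64(292), np.int64(206)) [0.448 0.    0.019]
scene clamp 0.64 (np.int64(159), np.int64(217)) [ 0.684 -0.19   0.068]
```

```bash
python3 -c "
import cv2
i=cv2.imread('pics/top0.png');cv2.imwrite('pics/top0b.png',cv2.resize(i[100:290,110:430],None,fx=2.5,fy=2.5,interpolation=cv2.INTER_CUBIC))"
```

```text
(no output)
```

View pics/top0b.png

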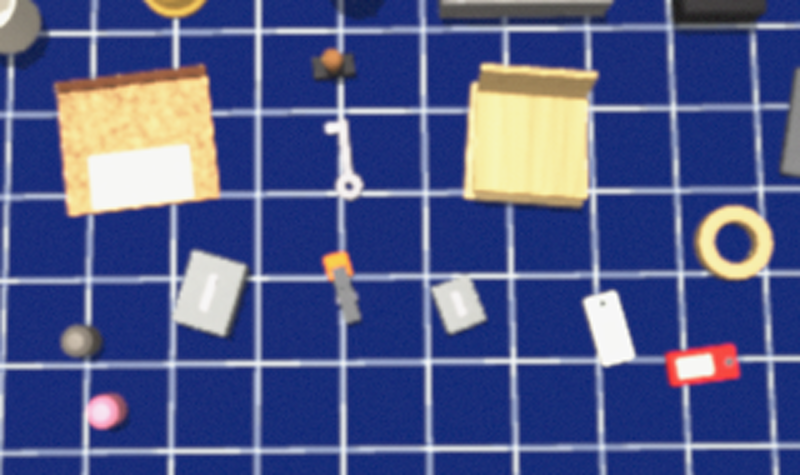

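View pics/scene0.png

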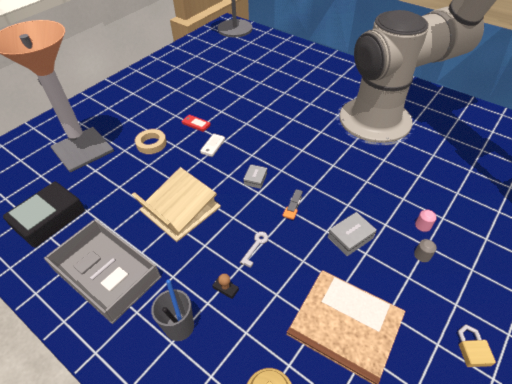

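The top view (crop ×2.5, offset 110,100) shows:

| Thing | Position in crop |
|---|---|
| Board | 137,140 |
| Key | 345,160, bow toward the robot |
| Rest | 530,140 |
| Big case | 210,293 |
| Clamp | 342,285 |
| Small case | 458,304 |
| White tag | 608,328 |
| Red look-alike tag | 702,365 |
| Grey weight | 80,341 |
| Pink look-alike weight | 105,411 |

The scene view agrees with this.

```bash
python3 - <<'E'
from h import *
np.set_printoptions(precision=4,suppress=True)
p,d=save('top','pics/top1.png')
vv,uu=np.mgrid[0:384,0:512]
W=w('top',np.c_[uu.ravel(),vv.ravel()],d.ravel()).reshape(384,512,3);np.save('W.npy',W)
def rect(P):
    (c,s,a)=cv2.minAreaRect((P[:,:2]*1000).astype(np.float32)); 
    if s[0]<s[1]: s=s[::-1];a+=90
    return np.round(c,1),np.round(s,1),'long-axis yaw deg',round((a+90)%180-90,1)
for t,h in[('big_case_center',.034),('small_case_center',.024),('tag_center',.012),('key_center',.01),('weight_center',.045),('board',.006),('clamp',.025),('deck',0)]:
    for r in cams.cut_out('top',t)[:3]:
        m=r['mask']&(d>0); P=W[m]
        zt=np.percentile(P[:,2],90)
        # project mask pixels at known top height
        i=cams.camera_info('top');T=np.array(i['pose']);D=P-T[:3,3];Q=T[:3,3]+D*((h-T[2,3])/D[:,2])[:,None]
        k=P[:,2]>h-.008
        print(t,round(r['score'],2),np.round(r['point']),m.sum(),'zt',round(zt,3),rect(Q),'|',rect(Q[k])if k.sum()>9 else'',p[m].mean(0).round())
# deck plane
m=np.zeros_like(d,bool);m[137:177,302:342]=1
P=W[m&(d>0)];A=np.c_[P[:,:2],np.ones(len(P))]
for _ in range(3):
    c=np.linalg.lstsq(A,P[:,2],rcond=None)[0];r=P[:,2]-A@c;k=abs(r)<.006;A,P=A[k],P[k]
print('plane',c,len(P),r.std(),np.degrees(np.arctan2(c[1],c[0])),np.hypot(c[0],c[1]))
print((W[120:186:2,322]*1000).round())
for a,b in((298,120),):
  cv2.imwrite('pics/deck.png',np.hstack([cv2.resize(p[115:190,285:365,::-1],None,fx=5,fy=5,interpolation=cv2.INTER_CUBIC),cv2.resize(p[115:190,125:205,::-1],None,fx=5,fy=5,interpolation=cv2.INTER_CUBIC)]))
E
```

```text
big_case_center 0.92 [193. 220.] 657 zt 0.036 (array([431.5, 149.8]), array([83.7, 67.6]), 'long-axis yaw deg', -18.4) | (array([431. , 151.3]), array([83.3, 63.4]), 'long-axis yaw deg', -16.6) [212. 212. 208.]
small_case_center 0.88 [292. 220.] 293 zt 0.026 (array([ 414.6, -133.8]), array([55.3, 45.7]), 'long-axis yaw deg', 17.5) | (array([ 415. , -134.1]), array([55.4, 45.1]), 'long-axis yaw deg', 20.9) [215. 215. 211.]
tag_center 0.7 [351. 230.] 365 zt 0.014 (array([ 386.2, -309.2]), array([79.7, 40.8]), 'long-axis yaw deg', 15.1) | (array([ 386.1, -309.4]), array([78.8, 38.6]), 'long-axis yaw deg', 14.0) [243. 243. 242.]
tag_center 0.66 [391. 245.] 367 zt 0.014 (array([ 342.2, -415.7]), array([81.8, 38.3]), 'long-axis yaw deg', -82.5) | (array([ 342.5, -415.9]), array([81.3, 37.9]), 'long-axis yaw deg', -82.5) [241. 138. 135.]
key_center 0.7 [324. 154.] 2226 zt 0.055 (array([ 619.9, -226.9]), array([154.4, 138. ]), 'long-axis yaw deg', -5.5) | (array([ 619.9, -226.9]), array([154.4, 138. ]), 'long-axis yaw deg', -5.5) [232. 219. 154.]
key_center 0.53 [247. 164.] 216 zt 0.011 (arr
[... 2095 characters left out ...]
036285
[[ 721. -230.   -0.]
 [ 714. -230.    0.]
 [ 708. -230.    1.]
 [ 702. -230.   -1.]
 [ 677. -217.   71.]
 [ 673. -218.   64.]
 [ 669. -220.   56.]
 [ 667. -222.   42.]
 [ 663. -223.   32.]
 [ 659. -225.   24.]
 [ 654. -225.   22.]
 [ 648. -225.   19.]
 [ 642. -224.   23.]
 [ 634. -223.   30.]
 [ 628. -223.   31.]
 [ 621. -222.   35.]
 [ 616. -222.   31.]
 [ 610. -222.   31.]
 [ 603. -221.   37.]
 [ 597. -221.   38.]
 [ 591. -221.   37.]
 [ 585. -220.   40.]
 [ 579. -219.   42.]
 [ 573. -219.   43.]
 [ 566. -218.   47.]
 [ 560. -217.   50.]
 [ 554. -218.   49.]
 [ 548. -217.   50.]
 [ 542. -217.   53.]
 [ 542. -224.   10.]
 [ 537. -224.    8.]
 [ 532. -226.   -3.]
 [ 525. -225.    1.]]
```

View pics/deck.png

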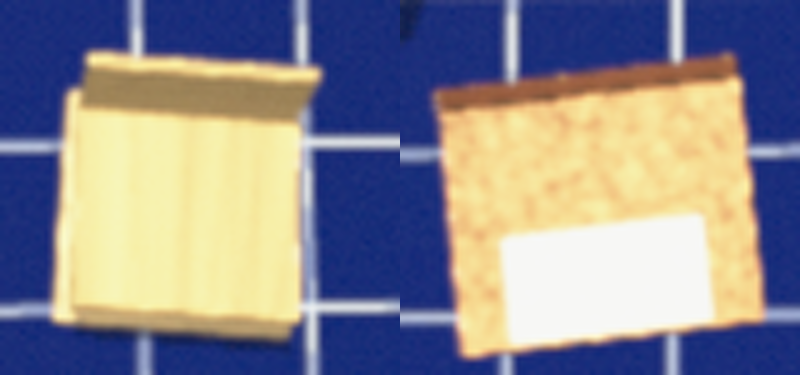

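The crop shows the foot of the backstop at (82,108)–(300,123) and the front edge of the rest at (75,308)–(297,322). The slip's corners are at (500,237), (700,214), (712,322) and (510,345).

```bash
python3 - <<'E'
from h import *
np.set_printoptions(precision=1,suppress=True)
f=lambda c,h,x0:plane('top',[(c[0]-x0)/5+(285 if x0==0 else 125)-.4,c[1]/5+115-.4],h)*1000
yaw=lambda a:np.degrees(np.arctan2(a[1],a[0]))
FL,FR=f((82,108),.021,0),f((300,123),.021,0);GL,GR=f((75,308),.053,0),f((297,322),.053,0)
print('foot',FL,FR,(FL+FR)/2,yaw(FL-FR)-90,np.linalg.norm(FL-FR),'front',GL,GR,(GL+GR)/2,yaw(GL-GR)-90,'axis',yaw((FL+FR)-(GL+GR)),np.linalg.norm(FL+FR-GL-GR)/2)
S=[f(c,.006,400) for c in((500,237),(700,214),(712,322),(510,345))]
sc=sum(S)/4;print('slip',sc,yaw(S[0]-S[1])-90,yaw(S[3]-S[2])-90,yaw(S[0]-S[3]+S[1]-S[2]),np.linalg.norm(S[0]-S[1]))
R=[f(c,.014,400) for c in((435,92),(733,55))];B=[f(c,.006,400) for c in((467,355),(765,320))]
print('rib',sum(R)/2,yaw(R[0]-R[1])-90,'front',sum(B)/2,yaw(B[0]-B[1])-90)
# key: shaft axis pixels
p=np.load('p0.npy');W=np.load('W.npy')
m=np.zeros(p.shape[:2],bool);m[145:182,236:260]=1
m&=(p.min(2)>140)&(W[:,:,2]>.004)
vs,us=np.nonzero(m)
P=np.array([plane('top',(u,v),.006) for u,v in zip(us,vs)])*1000
for x in range(540,645,8):
    k=abs(P[:,0]-x)<4
    if k.any():print(x,P[k,1].min().round(1),P[k,1].max().round(1),P[k,1].mean().round(1))
E
```

```text
foot [ 666.2 -163.1   21. ] [ 655.7 -291.8   21. ] [ 660.9 -227.5   21. ] -4.652628446461122 129.05912672532483 front [ 542.4 -152.9   53. ] [ 533.  -278.8   53. ] [ 537.7 -215.8   53. ] -4.2474303850560915 axis -5.392388932395404 127.8561136343612
slip [570.2 240.1   6. ] 6.043903695973725 5.956008460486061 6.576354270992097 120.08524417495119
rib [693.6 252.8  14. ] 6.60761388701431 front [535.3 233.3   6. ] 6.160308267776671
540 -10.8 1.1 -5.6
548 -22.7 21.8 -7.7
556 -22.8 4.0 -11.8
564 -19.9 3.9 -7.2
572 -17.0 -2.1 -8.8
580 -11.1 -2.1 -6.6
588 -11.1 -2.2 -6.2
596 -8.3 -2.2 -5.3
604 -8.3 0.6 -4.5
612 -8.4 0.6 -3.5
620 -5.5 15.5 1.9
628 -5.5 15.5 5.0
636 -5.6 12.4 1.7
644 3.4 3.4 3.4
```

```bash
cat > go.py <<'E'
import sys
from h import *
from scipy.spatial.transform import Rotation as R
np.set_printoptions(precision=3,suppress=True)
DK=(R.from_euler('z',-4.8,degrees=True)*R.from_euler('y',.26),np.array([.661,-.2275,.021]))
BD=(R.from_euler('z',6.3,degrees=True),np.array([.615,.245,0]))
def d(p,yaw,frame=None):
    "move rows from the present TCP to TCP at p with object-yaw (deg) in frame"
    s=sensors.get_state(); F=frame or (R.identity(),np.zeros(3))
    c=R.from_euler('xyz',s['tcp_rot'])
    best=min((F[0]*R.from_euler('z',y,degrees=True)*R.from_euler('x',np.pi) for y in(yaw,yaw+180)),key=lambda r:(r*c.inv()).magnitude())
    t=F[0].apply(p)+F[1]
    print('tgt',t,'turn',np.degrees((best*c.inv()).as_rotvec())/10,'shift',(t-s['tcp_pos'])/.025)
E
python3 - <<'E'
from go import *
print(sensors.get_state())
d([.431,.151,.10],-17);d([.431,.151,.004],-17)
d([-.044,0,.08],0,DK)
E
```

```text
{'clock': 1.35, 'joints': array([ 1.128,  0.342,  1.524,  0.   ,  1.275, -0.146]), 'qd': array([-0.001, -0.001,  0.   ,  0.001,  0.   , -0.001]), 'joint_efforts': array([  0.   , -43.357, -24.627,  -0.   ,   0.   ,   0.   ]), 'tcp_pos': array([0.154, 0.502, 0.231]), 'tcp_rot': array([ 3.141, -0.   ,  2.845]), 'wrist_force': array([ 0.403,  0.259, -0.276]), 'wrist_torque': array([ 0.035, -0.014, -0.019]), 'finger_force': 0.0, 'finger_gap': 1.0005250319885137}
tgt [0.431 0.151 0.1  ] turn [-0.001  0.     0.001] shift [ 11.099 -14.043  -5.253]
tgt [0.431 0.151 0.004] turn [-0.001  0.     0.001] shift [ 11.099 -14.043  -9.093]
tgt [ 0.639 -0.226  0.11 ] turn [0.282 1.466 1.214] shift [ 19.424 -29.11   -4.868]
```

```bash
python3 -m handwheel '[[[0,0,0,11.1,-14.04,-5,-1],[0,0,0,11.1,-14.04,-5,-1],[0,0,0,11.1,-14.04,-5,-1],[0,0,0,11.1,-14.04,-5,-1],[0,0,0,11.1,-14.04,-5,-1],[0,0,0,11.1,-14.04,-5,-1],[0,0,0,11.1,-14.04,-5,-1],[0,0,0,11.1,-14.04,-5,-1],[0,0,0,11.1,-14.04,-5,-1],[0,0,0,11.1,-14.04,-7,-1],[0,0,0,11.1,-14.04,-9.1,-1],[0,0,0,11.1,-14.04,-9.1,-1]]]' 40; python3 -m handwheel '[[[0,0,0,0,0,0,0.9],[0,0,0,0,0,0,0.9],[0,0,0,0,0,0,0.9],[0,0,0,0,0,0,0.9],[0,0,0,0,0,0,0.9],[0,0,0,0,0,0,0.9],[0,0,0,0,0,4,0.9],[0,0,0,0,0,4,0.9]]]' 40
python3 - <<'E'
from go import *
d([-.05,0,.07],0,DK);d([-.044,0,.006],0,DK)
E
```

```text
clock: 2.85
tcp_pos: [0.4277, 0.1515, 0.0015]
tcp_rot: [-3.138, -0.007, 2.846]
wrist_force: [0.5, 0.1, 0.9]
finger_gap: 1.001
finger_force: 0.0
clock: 3.85
tcp_pos: [0.4318, 0.1513, 0.1069]
tcp_rot: [3.14, 0.003, 2.845]
wrist_force: [0.6, -0.2, -2.0]
finger_gap: 0.741
finger_force: 46.8
tgt [ 0.631 -0.225  0.102] turn [0.276 1.485 1.214] shift [  7.959 -15.05   -0.218]
tgt [ 0.62  -0.224  0.038] turn [0.276 1.485 1.214] shift [  7.534 -15.014  -2.753]
```

```bash
python3 -m handwheel '[[[0,0,0,4,-7.5,1,0.9],[0.28,1.48,1.21,7.96,-15.05,0.5,0.9],[0.28,1.48,1.21,7.96,-15.05,0.3,0.9],[0.28,1.48,1.21,7.96,-15.05,0,0.9],[0.28,1.48,1.21,7.96,-15.05,0,0.9],[0.28,1.48,1.21,7.96,-15.05,0,0.9],[0.28,1.48,1.21,7.96,-15.05,-0.2,0.9],[0.28,1.48,1.21,7.96,-15.05,-0.2,0.9],[0.28,1.48,1.21,7.96,-15.05,-0.2,0.9],[0.28,1.48,1.21,7.96,-15.05,-0.2,0.9]]]'
python3 - <<'E'
from go import *
s=sensors.get_state();print(s['tcp_pos'],s['finger_gap'])
d([-.047,0,.010],0,DK);d([-.047,0,.0045],0,DK);d([-.042,0,.005],0,DK)
p,q=save('scene','pics/s1.png');cv2.imwrite('pics/s1b.png',cv2.resize(p[100:280,60:340,::-1],None,fx=2.8,fy=2.8))
E
```

```text
clock: 5.1
tcp_pos: [0.63, -0.2239, 0.0999]
tcp_rot: [-3.141, -0.262, 3.058]
wrist_force: [-0.1, 0.2, -1.8]
finger_gap: 0.744
finger_force: 46.7
[ 0.63  -0.224  0.1  ] 0.7438570239184582
tgt [ 0.618 -0.224  0.043] turn [ 0.004 -0.01  -0.005] shift [-0.47   0.    -2.287]
tgt [ 0.617 -0.224  0.037] turn [ 0.004 -0.01  -0.005] shift [-0.526  0.005 -2.5  ]
tgt [ 0.622 -0.224  0.037] turn [ 0.004 -0.01  -0.005] shift [-0.329 -0.011 -2.532]
```

View pics/s1b.png

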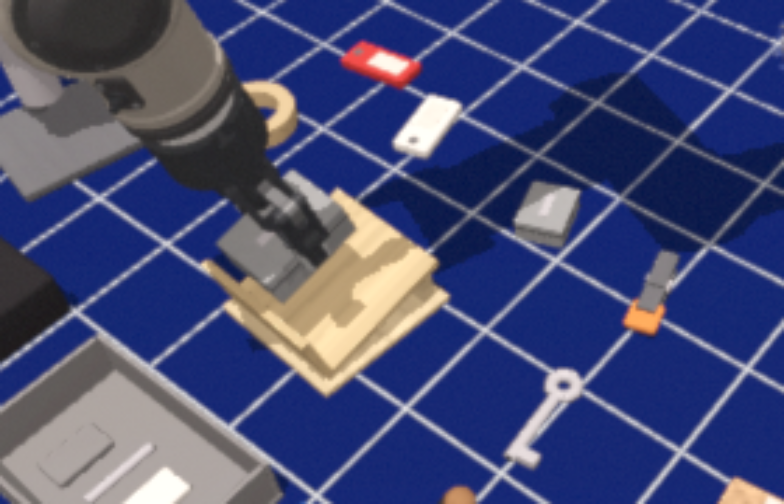

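The case is held square over the rest, around crop (285,240). I'll lower it to near contact.

```bash
python3 -m handwheel '[[[0,0,0,-0.2,0,-1.2,0.9],[0,0,0,-0.45,0,-2,0.9],[0,0,0,-0.48,0,-2.3,0.9],[0,0,0,-0.48,0,-2.3,0.9],[0,0,0,-0.48,0,-2.3,0.9]]]'
python3 -m handwheel '[[[0,0,0,-0.02,0,-0.1,0.9],[0,0,0,-0.04,0,-0.15,0.9],[0,0,0,-0.05,0,-0.2,0.9],[0,0,0,-0.05,0,-0.2,0.9]]]'
```

```text
clock: 5.78
tcp_pos: [0.6189, -0.2252, 0.0426]
tcp_rot: [-3.14, -0.26, 3.057]
wrist_force: [0.3, 0.2, -2.0]
finger_gap: 0.738
finger_force: 46.7
clock: 6.28
tcp_pos: [0.6179, -0.2253, 0.039]
tcp_rot: [-3.14, -0.259, 3.057]
wrist_force: [-0.5, 1.5, 10.4]
finger_gap: 0.734
finger_force: 48.0
```

```bash
python3 -m handwheel '[[[0,0,0,0.0,0,0.05,0.9],[0,0,0,0.1,-0.01,0.03,0.9],[0,0,0,0.19,-0.02,0,0.9],[0,0,0,0.19,-0.02,0,0.9]]]'
python3 -m handwheel '[[[0,0,0,0.05,0,-0.01,0.9],[0,0,0,0.1,-0.01,-0.03,0.9],[0,0,0,0.1,-0.01,-0.03,0.9]]]'
```

```text
clock: 6.78
tcp_pos: [0.6214, -0.2262, 0.0381]
tcp_rot: [-3.14, -0.262, 3.057]
wrist_force: [-3.6, 0.2, 10.4]
finger_gap: 0.737
finger_force: 48.1
clock: 7.15
tcp_pos: [0.6218, -0.2263, 0.038]
tcp_rot: [-3.14, -0.268, 3.057]
wrist_force: [-11.2, 1.2, 15.3]
finger_gap: 0.739
finger_force: 48.4
```

```bash
python3 -m handwheel '[[[0,0,0,-0.07,0,0.03,0.9],[0,0,0,-0.07,0,0.03,-1],[0,0,0,-0.07,0,0.03,-1],[0,0,0,-0.07,0,0.03,-1],[0,0,0,0.45,0,2,-1],[0,0,0,0.9,0,4,-1],[0,0,0,0.9,0,5,-1],[0,0,0,0.9,0,5,-1]]]'
python3 - <<'E'
from go import *
d([.415,-.134,.10],20.5);d([.415,-.134,.003],20.5)
E
```

```text
clock: 8.15
tcp_pos: [0.6475, -0.2262, 0.1626]
tcp_rot: [-3.139, -0.258, 3.057]
wrist_force: [-1.5, -0.6, -0.8]
finger_gap: 1.0
finger_force: 0.0
tgt [ 0.415 -0.134  0.1  ] turn [ 0.217 -1.476  2.52 ] shift [-9.301  3.69  -2.502]
tgt [ 0.415 -0.134  0.003] turn [ 0.217 -1.476  2.52 ] shift [-9.301  3.69  -6.382]
```

```bash
python3 -m handwheel '[[[0.22,-1.48,2.52,-9.3,3.69,-2.5,-1],[0.22,-1.48,2.52,-9.3,3.69,-2.5,-1],[0.22,-1.48,2.52,-9.3,3.69,-2.5,-1],[0.22,-1.48,2.52,-9.3,3.69,-2.5,-1],[0.22,-1.48,2.52,-9.3,3.69,-2.5,-1],[0.22,-1.48,2.52,-9.3,3.69,-2.5,-1],[0.22,-1.48,2.52,-9.3,3.69,-4.5,-1],[0.22,-1.48,2.52,-9.3,3.69,-6.38,-1],[0.22,-1.48,2.52,-9.3,3.69,-6.38,-1]]]'
python3 -m handwheel '[[[0,0,0,0,0,0,0.9],[0,0,0,0,0,0,0.9],[0,0,0,0,0,0,0.9],[0,0,0,0,0,0,0.9],[0,0,0,0,0,0,0.9],[0,0,0,0,0,0,0.9],[0,0,0,0,0,0,0.9],[0,0,0,0,0,5,0.9],[0,0,0,0,0,5,0.9],[0,0,0,0,0,5,0.9]]]'
python3 - <<'E'
from go import *
d([-.038,0,.10],0,DK);d([-.034,0,.044],0,DK)
p,q=save('scene','pics/s2.png');cv2.imwrite('pics/s2b.png',cv2.resize(p[100:280,60:340,::-1],None,fx=2.8,fy=2.8))
E
```

```text
clock: 9.28
tcp_pos: [0.4122, -0.1328, -0.0019]
tcp_rot: [3.134, -0.009, -2.784]
wrist_force: [0.3, 0.4, 0.4]
finger_gap: 1.001
finger_force: 0.0
clock: 10.52
tcp_pos: [0.4168, -0.135, 0.1313]
tcp_rot: [-3.135, 0.004, -2.783]
wrist_force: [0.3, 0.9, -2.0]
finger_gap: 0.529
finger_force: 42.1
tgt [ 0.65  -0.227  0.127] turn [-0.17   1.519 -2.524] shift [ 9.328 -3.662 -0.156]
tgt [ 0.64  -0.226  0.072] turn [-0.17   1.519 -2.524] shift [ 8.908 -3.626 -2.362]
```

View pics/s2b.png

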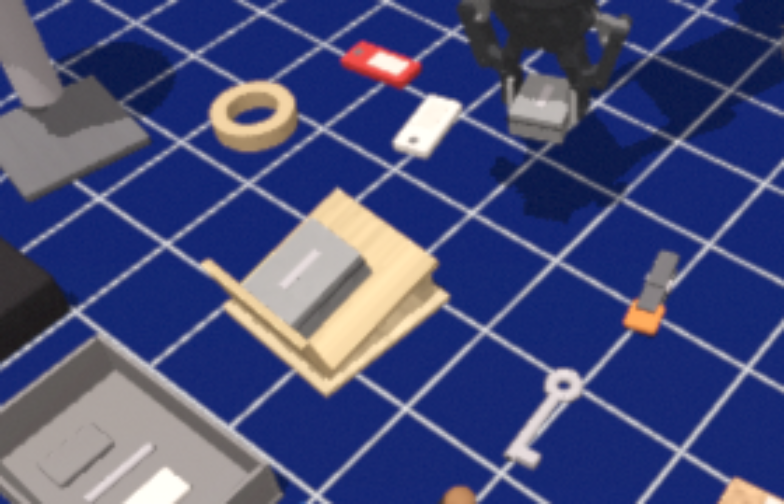

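The big case lies against the backstop at crop (305,275), and the small case is in the gripper. I'll check the big case's offset from the top view.

```bash
cat > chk.py <<'E'
from go import *
def case(t,h,xy=None):
    p,q=cams.get_image('top')
    T=np.array(cams.camera_info('top')['pose']);n=DK[0].apply([0,0,1]);o=DK[1]+n*h
    for r in cams.cut_out('top',t)[:2]:
        vs,us=np.nonzero(r['mask']);D=w('top',np.c_[us,vs],np.ones(len(us)))-T[:3,3]
        s=((o-T[:3,3])@n)/(D@n);L=DK[0].inv().apply(T[:3,3]+D*s[:,None]-DK[1])*1000
        print(t,round(r['score'],2),cv2.minAreaRect(L[:,:2].astype(np.float32)),'x range',np.percentile(L[:,0],[2,98]),'y range',np.percentile(L[:,1],[2,98]))
E
python3 -c "
from chk import *
case('big_case_center',.034)"
```

```text
big_case_center 0.83 ((-53.356754302978516, 0.6384124755859375), (94.67286682128906, 65.04212951660156), 1.1503852605819702) x range [-98.855  -8.273] y range [-29.049  32.363]
```

```bash
python3 -m handwheel '[[[-0.17,1.52,-2.52,9.33,-3.66,-0.1,0.9],[-0.17,1.52,-2.52,9.33,-3.66,-0.1,0.9],[-0.17,1.52,-2.52,9.33,-3.66,-0.1,0.9],[-0.17,1.52,-2.52,9.33,-3.66,-0.1,0.9],[-0.17,1.52,-2.52,9.33,-3.66,-0.1,0.9],[-0.17,1.52,-2.52,9.33,-3.66,-0.1,0.9],[-0.17,1.52,-2.52,9.33,-3.66,-0.1,0.9]]]'
python3 - <<'E'
from go import *
d([-.034,0,.042],0,DK);d([-.034,0,.037],0,DK)
E
```

```text
clock: 11.55
tcp_pos: [0.646, -0.2246, 0.1239]
tcp_rot: [3.132, -0.269, 3.059]
wrist_force: [-0.3, -0.1, -1.1]
finger_gap: 0.527
finger_force: 42.1
tgt [ 0.639 -0.226  0.07 ] turn [-0.056 -0.049  0.01 ] shift [-0.279 -0.043 -2.141]
tgt [ 0.638 -0.226  0.065] turn [-0.056 -0.049  0.01 ] shift [-0.33  -0.038 -2.335]
```

```bash
python3 -m handwheel '[[[-0.05,-0.05,0,-0.1,-0.05,-0.8,0.9],[-0.05,-0.05,0,-0.2,-0.05,-1.6,0.9],[-0.05,-0.05,0,-0.28,-0.05,-2.0,0.9],[-0.05,-0.05,0,-0.28,-0.05,-2.1,0.9],[-0.05,-0.05,0,-0.28,-0.05,-2.1,0.9],[-0.05,-0.05,0,-0.28,-0.05,-2.1,0.9]]]'
python3 -m handwheel '[[[0,0,0,-0.02,0,-0.06,0.9],[0,0,0,-0.03,0,-0.1,0.9],[0,0,0,-0.03,0,-0.1,0.9]]]'
```

```text
clock: 12.3
tcp_pos: [0.6407, -0.2266, 0.072]
tcp_rot: [3.141, -0.257, 3.056]
wrist_force: [0.1, -0.4, -1.1]
finger_gap: 0.531
finger_force: 42.1
clock: 12.68
tcp_pos: [0.6394, -0.2264, 0.0684]
tcp_rot: [3.141, -0.259, 3.056]
wrist_force: [-0.4, 0.2, -1.2]
finger_gap: 0.526
finger_force: 42.1
```

```bash
python3 -m handwheel '[[[0,0,0,-0.01,0,-0.05,0.9],[0,0,0,-0.02,0,-0.1,0.9],[0,0,0,-0.02,0,-0.1,0.9]]]'
```

```text
clock: 13.05
tcp_pos: [0.6389, -0.2264, 0.0659]
tcp_rot: [3.141, -0.259, 3.056]
wrist_force: [0.1, 0.4, -1.0]
finger_gap: 0.532
finger_force: 42.1
```

```bash
python3 -m handwheel '[[[0,0,0,-0.01,0,-0.05,0.9],[0,0,0,-0.02,0,-0.1,0.9],[0,0,0,-0.02,0,-0.1,0.9]]]'; python3 -c "
from go import *
d([-.034,0,.037],0,DK);d([-.028,0,.037],0,DK)"
```

```text
clock: 13.42
tcp_pos: [0.639, -0.2265, 0.0651]
tcp_rot: [-3.142, -0.257, 3.056]
wrist_force: [0.3, 1.1, 5.7]
finger_gap: 0.528
finger_force: 42.8
tgt [ 0.638 -0.226  0.065] turn [0.002 0.017 0.01 ] shift [-0.049  0.038  0.015]
tgt [ 0.644 -0.226  0.064] turn [0.002 0.017 0.01 ] shift [ 0.183  0.019 -0.047]
```

```bash
python3 -m handwheel '[[[0,0,0,0,0,0.03,0.9],[0,0,0,0.1,0,0.01,0.9],[0,0,0,0.16,0.01,-0.01,0.9],[0,0,0,0.16,0.01,-0.01,0.9]]]'
python3 -m handwheel '[[[0,0,0,0.05,0,-0.01,0.9],[0,0,0,0.1,0,-0.02,0.9],[0,0,0,0.1,0,-0.02,0.9]]]'
```

```text
clock: 13.92
tcp_pos: [0.6423, -0.2267, 0.0642]
tcp_rot: [-3.141, -0.259, 3.056]
wrist_force: [-3.0, -0.0, 7.0]
finger_gap: 0.532
finger_force: 43.0
clock: 14.3
tcp_pos: [0.6423, -0.2267, 0.0643]
tcp_rot: [3.142, -0.265, 3.055]
wrist_force: [-13.1, 1.3, 11.7]
finger_gap: 0.533
finger_force: 43.3
```

Contact with the backstop. Release and check.

```bash
python3 -m handwheel '[[[0,0,0,-0.09,0,0.02,0.9],[0,0,0,-0.09,0,0.02,-1],[0,0,0,-0.09,0,0.02,-1],[0,0,0,-0.09,0,0.02,-1],[0,0,0,0.35,0,1.7,-1],[0,0,0,0.8,0,4,-1],[0,0,0,-3,-1,4,-1],[0.2,-1.48,1.9,-9,-3.3,1,-1],[0.2,-1.48,1.9,-9,-3.3,1,-1],[0.2,-1.48,1.9,-9,-3.3,1,-1],[0.2,-1.48,1.9,-9,-3.3,1,-1],[0.2,-1.48,1.9,-9,-3.3,1,-1]]]'
python3 - <<'E'
from chk import *
d([.386,-.309,.06],14);d([.386,-.309,.0015],14)
case('big_case_center',.034);case('small_case_center',.058)
p,q=save('top','pics/t2.png');pp,q=save('scene','pics/s3.png')
cv2.imwrite('pics/t2b.png',np.hstack([cv2.resize(p[115:195,285:365,::-1],(400,400),interpolation=cv2.INTER_CUBIC),cv2.resize(pp[160:240,120:220,::-1],(400,400),interpolation=cv2.INTER_CUBIC)]))
E
```

```text
clock: 15.8
tcp_pos: [0.4182, -0.3091, 0.0874]
tcp_rot: [3.126, -0.001, -2.895]
wrist_force: [0.4, 0.2, -1.0]
finger_gap: 1.004
finger_force: 0.0
tgt [ 0.386 -0.309  0.06 ] turn [-0.087 -0.025 -0.014] shift [-1.287  0.002 -1.097]
tgt [ 0.386 -0.309  0.002] turn [-0.087 -0.025 -0.014] shift [-1.287  0.002 -3.437]
big_case_center 0.64 ((-54.55738830566406, 0.9517841339111328), (65.62442016601562, 91.85440063476562), 89.9256591796875) x range [-99.618 -18.044] y range [-31.836  32.841]
small_case_center 0.62 ((-33.89314651489258, 2.199024200439453), (62.24626541137695, 47.76250457763672), 0.9373015761375427) x range [-63.806  -3.983] y range [-21.279  25.927]
```

View pics/t2b.png

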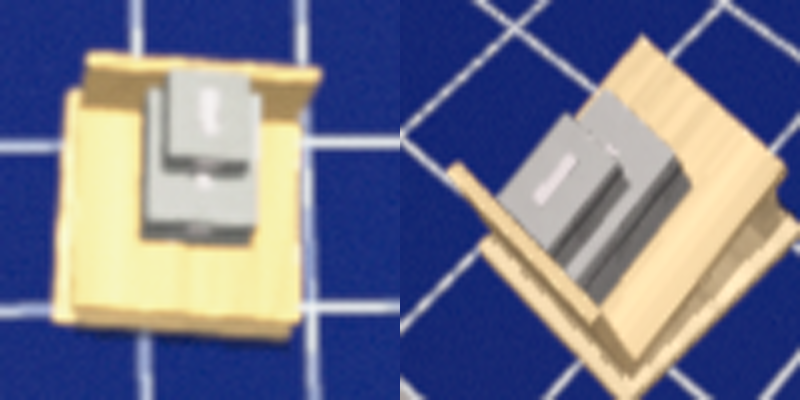

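The stack looks right: it is square, centred (deck y about 1–2 mm) and touching the backstop. The tag is next.

```bash
python3 -m handwheel '[[[-0.09,-0.02,0,-1.29,0,-1,-0.4],[-0.09,-0.02,0,-1.29,0,-2,-0.4],[-0.09,-0.02,0,-1.29,0,-2.8,-0.4],[-0.09,-0.02,0,-1.29,0,-3.3,-0.4],[-0.09,-0.02,0,-1.29,0,-3.4,-0.4],[-0.09,-0.02,0,-1.29,0,-3.4,-0.4],[-0.09,-0.02,0,-1.29,0,-3.4,0.9],[-0.09,-0.02,0,-1.29,0,-3.4,0.9],[-0.09,-0.02,0,-1.29,0,-3.4,0.9],[-0.09,-0.02,0,-1.29,0,-3.4,0.9],[-0.09,-0.02,0,-1.29,0,-3.4,0.9],[-0.09,-0.02,0,-1.29,0,-3.4,0.9]]]' 30
python3 -m handwheel '[[[0,0,0,0,0,2,0.9],[0,0,0,0,0,4,0.9],[0,0,0,0,0,4,0.9]]]'
python3 - <<'E'
from go import *
d([-.045,0,.06],90,BD);d([-.045,0,.0082],90,BD)
p,q=save('scene','pics/s4.png');cv2.imwrite('pics/s4b.png',cv2.resize(p[50:230,140:400,::-1],None,fx=2.8,fy=2.8))
E
```

```text
clock: 17.6
tcp_pos: [0.3882, -0.3091, 0.0037]
tcp_rot: [-3.138, 0.001, -2.892]
wrist_force: [-0.3, 1.3, 6.4]
finger_gap: 0.433
finger_force: 30.6
clock: 17.98
tcp_pos: [0.3895, -0.3105, 0.1065]
tcp_rot: [-3.132, 0.004, -2.892]
wrist_force: [0.4, 0.2, -0.7]
finger_gap: 0.433
finger_force: 30.5
tgt [0.57 0.24 0.06] turn [0.013 0.06  8.198] shift [ 7.232 22.021 -1.859]
tgt [0.57  0.24  0.008] turn [0.013 0.06  8.198] shift [ 7.232 22.021 -3.931]
```

View pics/s4b.png

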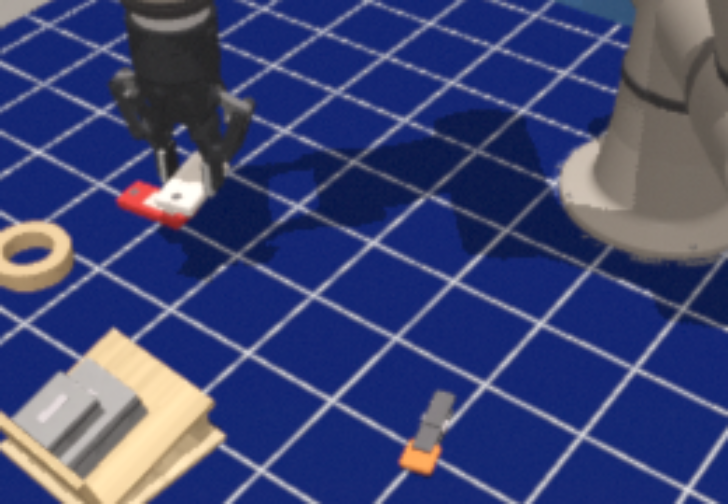

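The tag is held level at crop (190,185).

```bash
python3 -m handwheel '[[[0,0,8.2,7.23,22.1,0,0.9],[0,0,8.2,7.23,22.1,0,0.9],[0,0,8.2,7.23,22.1,0,0.9],[0,0,8.2,7.23,22.1,0,0.9],[0,0,8.2,7.23,22.1,0,0.9],[0,0,8.2,7.23,22.1,0,0.9],[0,0,8.2,7.23,22.1,0,0.9],[0,0,8.2,7.23,22.1,0,0.9],[0,0,8.2,7.23,22.1,0,0.9],[0,0,8.2,7.23,22.1,0,0.9],[0,0,8.2,7.23,22.1,-1.5,0.9],[0,0,8.2,7.23,22.1,-1.8,0.9]]]'
python3 - <<'E'
from go import *
d([-.045,.002,.013],90,BD);d([-.045,.002,.0095],90,BD)
E
```

```text
clock: 19.52
tcp_pos: [0.5657, 0.2433, 0.0537]
tcp_rot: [3.136, -0.001, -1.46]
wrist_force: [0.1, -0.2, -0.1]
finger_gap: 0.432
finger_force: 30.5
tgt [0.57  0.242 0.013] turn [ 0.012 -0.034 -0.005] shift [ 0.173 -0.05  -1.627]
tgt [0.57  0.242 0.009] turn [ 0.012 -0.034 -0.005] shift [ 0.173 -0.05  -1.767]
```

```bash
python3 -m handwheel '[[[0,0,0,0,0,-0.8,0.9],[0,0,0,0,0,-1.3,0.9],[0,0,0,0,0,-1.3,0.9],[0,0,0,0,0,-1.3,0.9]]]'
python3 - <<'E'
from go import *
d([-.045,.002,.013],90,BD);d([-.045,.002,.0095],90,BD)
E
```

```text
clock: 20.02
tcp_pos: [0.569, 0.2438, 0.026]
tcp_rot: [-3.139, 0.0, -1.461]
wrist_force: [0.4, -0.3, -1.1]
finger_gap: 0.437
finger_force: 30.5
tgt [0.57  0.242 0.013] turn [-0.003  0.016  0.   ] shift [ 0.042 -0.068 -0.521]
tgt [0.57  0.242 0.009] turn [-0.003  0.016  0.   ] shift [ 0.042 -0.068 -0.661]
```

```bash
python3 -m handwheel '[[[0,0,0,0.04,-0.06,-0.4,0.9],[0,0,0,0.04,-0.06,-0.6,0.9],[0,0,0,0.04,-0.06,-0.66,0.9],[0,0,0,0.04,-0.06,-0.66,0.9]]]'
```

```text
clock: 20.52
tcp_pos: [0.5694, 0.2421, 0.0097]
tcp_rot: [-3.14, -0.0, -1.461]
wrist_force: [-2.0, -2.2, 7.1]
finger_gap: 0.434
finger_force: 31.4
```

```bash
python3 -m handwheel '[[[0,0,0,0,0,0.05,-0.3],[0,0,0,0,0,0.05,-0.3],[0,0,0,0,0,0.05,-0.3],[0,0,0,0,0,2,-0.4],[0,0,0,-1,0.3,4,-0.4],[0,0,0,-7.66,2.28,4,-0.4],[0,0,0,-7.66,2.28,4,-0.4],[0,0,0,-7.66,2.28,4,-0.4],[0,0,0,-7.66,2.28,4,-0.4],[0,0,0,-7.66,2.28,4,-0.4],[0,0,0,-7.66,2.28,4,-0.4]]]'
python3 - <<'E'
from go import *
d([.378,.299,.06],96.3);d([.378,.299,.005],96.3)
p,q=save('top','pics/t3.png');W=w('top',np.indices((384,512))[::-1].reshape(2,-1).T,q.ravel()).reshape(384,512,3)
for r in cams.cut_out('top','tag_center')[:3]:
    P=np.array([plane('top',(u,v),.018) for v,u in zip(*np.nonzero(r['mask']))]);L=BD[0].inv().apply(P-BD[1])*1000
    print(r['score'],p[r['mask']].mean(0),cv2.minAreaRect(L[:,:2].astype(np.float32)))
cv2.imwrite('pics/t3b.png',np.hstack([cv2.resize(p[115:195,125:205,::-1],(400,400),interpolation=cv2.INTER_CUBIC),cv2.resize(p[200:280,125:205,::-1],(400,400),interpolation=cv2.INTER_CUBIC)]))
E
```

```text
clock: 21.9
tcp_pos: [0.3794, 0.2991, 0.1088]
tcp_rot: [-3.139, 0.0, -1.462]
wrist_force: [0.4, -0.5, -0.4]
finger_gap: 0.701
finger_force: 0.0
tgt [0.378 0.299 0.06 ] turn [-0.002  0.015  0.006] shift [-0.056 -0.005 -1.952]
tgt [0.378 0.299 0.005] turn [-0.002  0.015  0.006] shift [-0.056 -0.005 -4.152]
0.69 [243.109 147.301 144.088] ((-342.66680908203125, -627.4283447265625), (37.335140228271484, 80.60890197753906), 0.17847231030464172)
0.66 [246.025 245.802 244.406] ((-49.43413543701172, -0.38674163818359375), (82.57833862304688, 44.74024963378906), 84.75819396972656)
```

View pics/t3b.png

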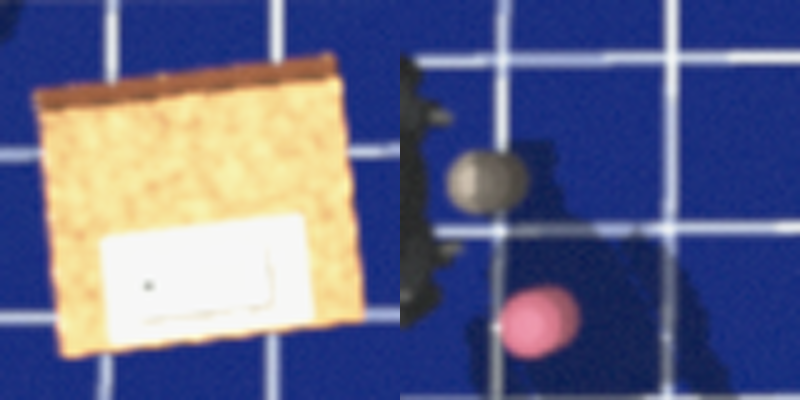

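The tag lies at about crop (207,285), in the slip's middle, roughly 2–4 mm toward the front (board x about −48). That is within tolerance. The grey weight at (487,181) is framed by the fingers.

```bash
python3 -m handwheel '[[[0,0,0,-0.05,0,-2,-0.4],[0,0,0,-0.05,0,-3.4,-0.4],[0,0,0,-0.05,0,-4,-0.4],[0,0,0,-0.05,0,-4.1,-0.4],[0,0,0,-0.05,0,-4.1,-0.4],[0,0,0,-0.05,0,-4.1,0.9],[0,0,0,-0.05,0,-4.1,0.9],[0,0,0,-0.05,0,-4.1,0.9],[0,0,0,-0.05,0,-4.1,0.9],[0,0,0,-0.05,0,-4.1,0.9],[0,0,0,-0.05,0,-4.1,0.9],[0,0,0,-0.05,0,-4.1,0.9]]]' 40
python3 -c "
from go import *
d([-.047,0,.10],90,BD);d([-.047,0,.03],90,BD)"
```

```text
clock: 23.5
tcp_pos: [0.3776, 0.2998, 0.0076]
tcp_rot: [-3.137, 0.001, -1.461]
wrist_force: [-0.8, -1.3, 5.2]
finger_gap: 0.409
finger_force: 39.7
tgt [0.568 0.24  0.1  ] turn [-0.008  0.025 -0.002] shift [ 7.626 -2.397  3.696]
tgt [0.568 0.24  0.03 ] turn [-0.008  0.025 -0.002] shift [ 7.626 -2.397  0.896]
```

```bash
python3 -m handwheel '[[[0,0,0,0,0,1.8,0.9],[0,0,0,0,0,3.7,0.9],[0,0,0,7.63,-2.4,3.7,0.9],[0,0,0,7.63,-2.4,3.7,0.9],[0,0,0,7.63,-2.4,3.7,0.9],[0,0,0,7.63,-2.4,3.7,0.9],[0,0,0,7.63,-2.4,3.2,0.9],[0,0,0,7.63,-2.4,2,0.9],[0,0,0,7.63,-2.4,1.3,0.9],[0,0,0,7.63,-2.4,1.1,0.9],[0,0,0,7.63,-2.4,1.1,0.9],[0,0,0,7.63,-2.4,1.1,0.9]]]'
python3 - <<'E'
from go import *
d([-.047,0,.0275],90,BD);d([-.047,0,.0255],90,BD)
p,q=save('scene','pics/s5.png');cv2.imwrite('pics/s5b.png',cv2.resize(p[240:370,280:430,::-1],None,fx=4,fy=4,interpolation=cv2.INTER_CUBIC))
E
```

```text
clock: 25.0
tcp_pos: [0.568, 0.2397, 0.0348]
tcp_rot: [-3.138, 0.0, -1.46]
wrist_force: [-0.6, -0.4, -1.1]
finger_gap: 0.406
finger_force: 40.7
tgt [0.568 0.24  0.028] turn [-0.004  0.02  -0.003] shift [ 0.01   0.007 -0.293]
tgt [0.568 0.24  0.025] turn [-0.004  0.02  -0.003] shift [ 0.01   0.007 -0.373]
```

View pics/s5b.png

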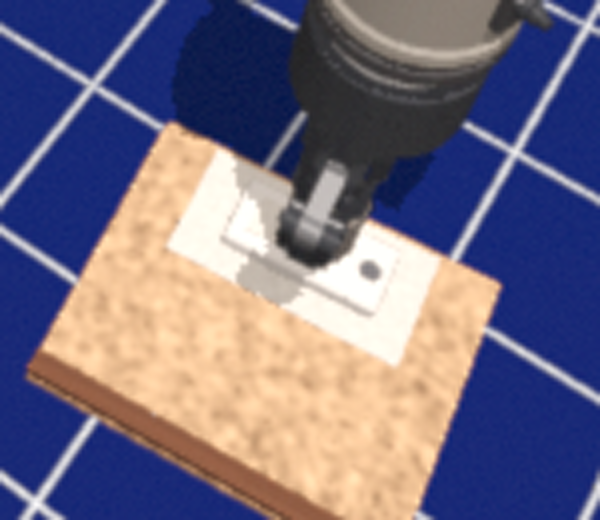

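The weight is over the tag's middle, around crop (310,248).

```bash
python3 -m handwheel '[[[0,0,0,0.01,0,-0.2,0.9],[0,0,0,0.01,0,-0.3,0.9],[0,0,0,0.01,0,-0.34,0.9],[0,0,0,0.01,0,-0.34,0.9]]]'
```

```text
clock: 25.55
tcp_pos: [0.5677, 0.2392, 0.0257]
tcp_rot: [-3.14, -0.0, -1.461]
wrist_force: [-2.4, -1.5, 4.2]
finger_gap: 0.404
finger_force: 41.1
```

```bash
python3 -m handwheel '[[[0,0,0,0,0,0,-0.4],[0,0,0,0,0,0,-0.4],[0,0,0,0,0,0,-0.4],[0,0,0,0,0,0.5,-0.4],[0,0,0,0,0,2,-0.4],[0,0,0,0,0,4,-0.4],[0,0,-9,1,-9.8,4,-0.4],[0,0,-9,1,-9.8,4,-0.4],[0,0,-9,1,-9.8,4,-0.4],[0,0,-9,1,-9.8,4,-0.4],[0,0,-9,1,-9.8,4,-0.4],[0,0,-9,1,-9.8,4,-0.4]]]'
python3 -m handwheel '[[[0,0,-3,0,0,0,-0.4],[0,0,-3,0,0,-1.0,-0.4],[0,0,-3,0,0,-1.5,-0.4],[0,0,-3,0,0,-1.5,-0.4]]]'
python3 - <<'E'
from go import *
d([.593,-.0055,.02],6);d([.593,-.0055,.001],6)
p,q=save('top','pics/t4.png');pp,q=save('scene','pics/s6.png')
cv2.imwrite('pics/t4b.png',np.hstack([cv2.resize(p[115:195,125:205,::-1],(400,400),interpolation=cv2.INTER_CUBIC),cv2.resize(pp[190:290,200:300,::-1],(400,400),interpolation=cv2.INTER_CUBIC)]))
E
```

```text
clock: 27.05
tcp_pos: [0.593, -0.007, 0.1263]
tcp_rot: [-3.139, 0.001, -2.594]
wrist_force: [-0.3, 1.5, 0.2]
finger_gap: 0.703
finger_force: 0.0
clock: 27.55
tcp_pos: [0.5924, -0.0057, 0.0877]
tcp_rot: [-3.14, -0.001, -3.108]
wrist_force: [-0.0, 0.0, 0.3]
finger_gap: 0.705
finger_force: 0.0
tgt [ 0.593 -0.005  0.02 ] turn [ 0.01  -0.006  0.407] shift [ 0.025  0.006 -2.708]
tgt [ 0.593 -0.005  0.001] turn [ 0.01  -0.006  0.407] shift [ 0.025  0.006 -3.468]
```

View pics/t4b.png

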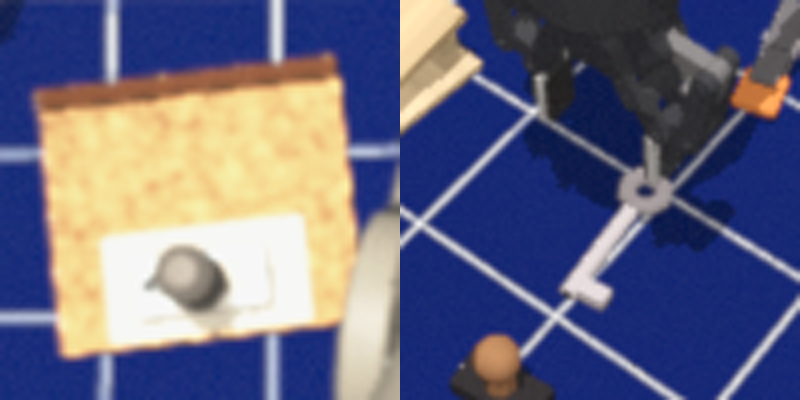

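The weight stands upright on the tag at left crop (195,278). The key lies undisturbed below the gripper. Now I'll grip it.

```bash
python3 -m handwheel '[[[0,0,0.4,0.03,0,-2,-0.4],[0,0,0.4,0.03,0,-2.9,-0.4],[0,0,0.4,0.03,0,-3.3,-0.4],[0,0,0.4,0.03,0,-3.3,0.2],[0,0,0.4,0.03,0,-3.4,0.5],[0,0,0.4,0.03,0,-3.4,0.8],[0,0,0.4,0.03,0,-3.4,1],[0,0,0.4,0.03,0,-3.4,1],[0,0,0.4,0.03,0,-3.4,1],[0,0,0.4,0.03,0,-3.4,1],[0,0,0.4,0.03,0,-3.4,1]]]' 40
python3 -m handwheel '[[[0,0,0,0,0,1,1],[0,0,0,0,0,3,1],[0,0,0,0,0,4,1],[0,0,0,0,0,4,1],[0,0,0,0,0,4,1]]]'
python3 - <<'E'
from go import *
d([.022,0,.10],90,BD);d([.022,0,.009],90,BD)
pp,q=save('scene','pics/s7.png')
cv2.imwrite('pics/s7b.png',cv2.resize(pp[160:290,180:320,::-1],None,fx=4,fy=4,interpolation=cv2.INTER_CUBIC))
E
```

```text
clock: 29.02
tcp_pos: [0.5941, -0.0057, 0.0038]
tcp_rot: [-3.139, 0.002, -3.039]
wrist_force: [-1.1, 0.5, 6.9]
finger_gap: 0.089
finger_force: 39.3
clock: 29.65
tcp_pos: [0.5927, -0.0056, 0.1016]
tcp_rot: [-3.14, -0.002, -3.039]
wrist_force: [-1.0, -0.0, -1.8]
finger_gap: 0.089
finger_force: 39.1
tgt [0.637 0.247 0.1  ] turn [-0.001 -0.016 -8.956] shift [ 1.766 10.12  -0.062]
tgt [0.637 0.247 0.009] turn [-0.001 -0.016 -8.956] shift [ 1.766 10.12  -3.702]
```

View pics/s7b.png

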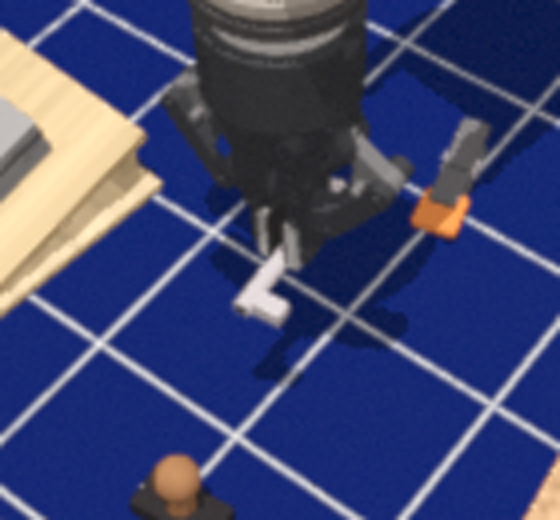

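The key is held level.

```bash
python3 -m handwheel '[[[0,0,9.03,1.77,10.12,0.8,1],[0,0,9.03,1.77,10.12,0.8,1],[0,0,9.03,1.77,10.12,0.8,1],[0,0,9.03,1.77,10.12,0.8,1],[0,0,9.03,1.77,10.12,0.8,1],[0,0,9.03,1.77,10.12,0.8,1],[0,0,9.03,1.77,10.12,0.8,1],[0,0,9.03,1.77,10.12,0.8,1],[0,0,9.03,1.77,10.12,0.8,1],[0,0,9.03,1.77,10.12,-0.5,1],[0,0,9.03,1.77,10.12,-2,1],[0,0,9.03,1.77,10.12,-3,1]]]'
python3 -m handwheel '[[[0,0,0,0,0,0,1],[0,0,0,0,0,0,1]]]'
python3 -c "
from go import *
d([.022,0,.012],90,BD);d([.022,0,.0095],90,BD)"
```

```text
clock: 31.2
tcp_pos: [0.6359, 0.2468, 0.0237]
tcp_rot: [3.138, -0.001, -1.463]
wrist_force: [0.3, 0.2, -0.4]
finger_gap: 0.092
finger_force: 39.2
clock: 31.45
tcp_pos: [0.6381, 0.2474, 0.0281]
tcp_rot: [-3.139, 0.0, -1.463]
wrist_force: [-0.5, -0.7, -0.1]
finger_gap: 0.086
finger_force: 39.2
tgt [0.637 0.247 0.012] turn [-0.002  0.012  0.014] shift [-0.049  0.    -0.643]
tgt [0.637 0.247 0.009] turn [-0.002  0.012  0.014] shift [-0.049  0.    -0.743]
```

```bash
python3 -m handwheel '[[[0,0,0,-0.05,0,-0.4,1],[0,0,0,-0.05,0,-0.65,1],[0,0,0,-0.05,0,-0.74,1],[0,0,0,-0.05,0,-0.74,1]]]'
```

```text
clock: 31.95
tcp_pos: [0.6363, 0.2473, 0.0099]
tcp_rot: [-3.14, -0.0, -1.463]
wrist_force: [-2.3, -0.7, 3.6]
finger_gap: 0.09
finger_force: 39.6
```

```bash
python3 -m handwheel '[[[0,0,0,0,0,0,0.4],[0,0,0,0,0,0,0.4],[0,0,0,0,0,0,0.4],[0,0,0,0,0,0.4,0.4],[0,0,0,0,0,1.5,0.4],[0,0,0,0,0,3.5,0.4],[0,0,0,0,0,6,0.4],[0,0,0,-4,-9,7,0.4],[0,0,0,-4,-9,7,0.4],[0,0,0,-4,-9,7,0.4],[0,0,0,-4,-9,7,0.4],[0,0,0,-4,-9,7,0.4]]]'
python3 - <<'E'
from chk import *
p,q=save('top','pics/t5.png');pp,q=save('scene','pics/s8.png')
for t,h in(('tag_center',.018),('key_center',.012)):
  for r in cams.cut_out('top',t)[:2]:
    P=np.array([plane('top',(u,v),h) for v,u in zip(*np.nonzero(r['mask']))]);L=BD[0].inv().apply(P-BD[1])*1000
    print(t,round(r['score'],2),cv2.minAreaRect(L[:,:2].astype(np.float32)))
cv2.imwrite('pics/t5b.png',np.hstack([cv2.resize(p[115:195,125:205,::-1],(400,400),interpolation=cv2.INTER_CUBIC),cv2.resize(pp[260:370,285:415,::-1],(400,338),interpolation=cv2.INTER_CUBIC)[:338].copy() if 0 else cv2.resize(pp[255:375,285:405,::-1],(400,400),interpolation=cv2.INTER_CUBIC)]))
E
```

```text
clock: 33.45
tcp_pos: [0.5322, 0.0743, 0.1795]
tcp_rot: [-3.132, -0.073, -1.537]
wrist_force: [-0.2, 0.3, -0.1]
finger_gap: 0.298
finger_force: 0.0
tag_center 0.86 ((-342.9734191894531, -625.2540893554688), (37.329383850097656, 80.30517578125), 0.874910295009613)
```

View pics/t5b.png

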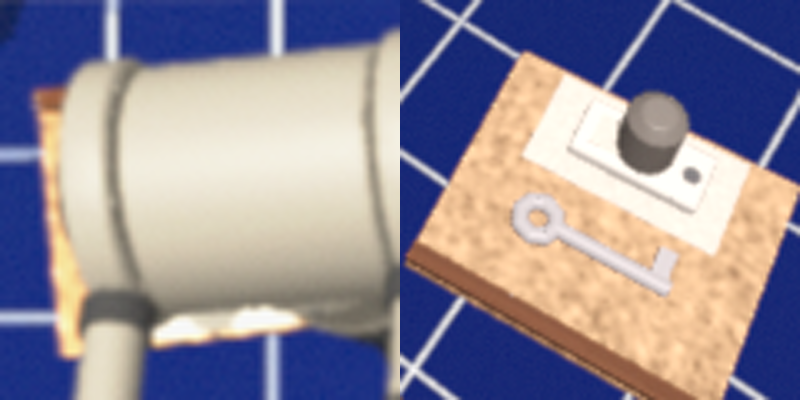

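The scene view shows the weight upright on the tag at (650,130) and the key flat and parallel at (595,245). The arm blocks the top view, so I'll move it aside and measure.

```bash
python3 -m handwheel '[[[0,0,0,-3,-2,1,0.4],[0,0,0,-3,-3,1,0.4],[0,0,0,-3,-4,1,0.4],[0,0,0,-3,-4,1,0.4],[0,0,0,-3,-4,1,0.4]]]'
python3 - <<'E'
from chk import *
p,q=save('top','pics/t6.png')
cv2.imwrite('pics/t6b.png',np.hstack([cv2.resize(p[115:195,125:205,::-1],(400,400),interpolation=cv2.INTER_CUBIC),cv2.resize(p[115:195,285:365,::-1],(400,400),interpolation=cv2.INTER_CUBIC)]))
for t,h in(('tag_center',.018),('key_center',.012),('weight_center',.063)):
  for r in cams.cut_out('top',t)[:2]:
    P=np.array([plane('top',(u,v),h) for v,u in zip(*np.nonzero(r['mask']))]);L=BD[0].inv().apply(P-BD[1])*1000
    print(t,round(r['score'],2),cv2.minAreaRect(L[:,:2].astype(np.float32)))
  for r in cams.pinpoint('top',t)[:2]:print(r['point'],BD[0].inv().apply(plane('top',r['point'],{'t':.012,'k':.011,'w':.0405}[t[0]])-BD[1])*1000)
  for r in cams.pinpoint('scene',t)[:2]:print('sc',r['point'],BD[0].inv().apply(plane('scene',r['point'],{'t':.012,'k':.011,'w':.0405}[t[0]])-BD[1])*1000)
E
```

```text
clock: 34.28
tcp_pos: [0.4584, 0.0155, 0.195]
tcp_rot: [-3.127, -0.131, -1.589]
wrist_force: [-0.3, -0.2, -0.9]
finger_gap: 0.297
finger_force: 0.0
tag_center 0.68 ((-343.6887512207031, -625.9498901367188), (39.324337005615234, 83.66802215576172), 1.1831011772155762)
[388.4, 248.0] [-349.396 -620.096   12.   ]
sc [356.3, 301.3] [-45.658  -1.141  12.   ]
sc [195.9, 122.9] [-336.013 -622.49    12.   ]
sc [342.8, 329.8] [21.411 -1.234 11.   ]
sc [361.2, 292.6] [-69.067   0.208  11.   ]
[161.2, 169.7] [-47.517   4.963  40.5  ]
sc [358.8, 291.8] [-51.18   -3.811  40.5  ]
sc [430.8, 217.8] [-305.259   66.864   40.5  ]
```

View pics/t6b.png

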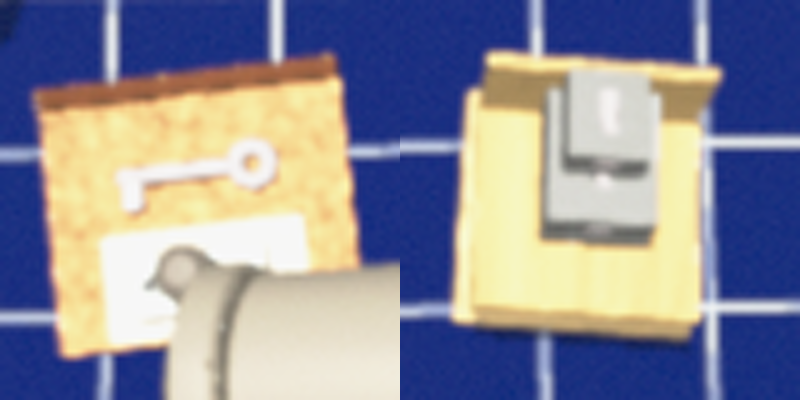

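Every measurement is well inside tolerance: key about (21,−1) mm, tag about (−46,−1) mm, the weight over the tag's middle, and the stack square and centred.

```bash
python3 -m handwheel '[[[0,0,0,0,0,0,0.4],[0,0,0,0,0,0,0.4]]]'; python3 -c "
from cell import arm
print(arm.close_job())"
```

```text
clock: 35.02
tcp_pos: [0.4574, 0.015, 0.1955]
tcp_rot: [-3.126, -0.131, -1.589]
wrist_force: [-0.5, 0.8, -0.2]
finger_gap: 0.3
finger_force: 0.0
the job is handed in; nothing more can be done
None
```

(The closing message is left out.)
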